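# Set up the label unwinder and hold its tension slide

### The arm

A 6-joint arm with a two-finger parallel gripper is mounted at the origin on the work surface. World frame = base frame: x ahead of the robot, y to its left, z up, the work surface at z = 0. Lengths are in mm, angles in rad, forces in N, time in s.
With the tool pointing down it reaches from about 350 to 775 mm from the base axis. Payload 7.3 kg.
Tool frame: the origin (TCP) lies at the centre of the arm's flange, where the gripper is bolted on; the fingertips stand 178 mm ahead of it and the grasp point (between the pads) lies 159 mm ahead of it; z points along the fingers, y is the direction in which the jaws open and shut (so a half turn about z gives the same grasp; the last joint's range is limited). The gripper opens to 92 mm and grips with 3 to 60 N. Pads are 19 mm wide; open, the fingers measure 130 mm over their backs; the gripper's body (75 mm by 190 mm) begins 47 mm behind the grasp point.
Start: joints at [-1.438, 0.342, 1.524, -0, 1.275, -0.146], TCP at [144.501, -504.725, 404.741] pointing down, gripper open.
Joint ranges: [-2.53, 2.53], [-0.77, 2.02], [0.04, 2.7], [-1, 4.14], [0.28, 2.66], [-3.11, 3.11]. Speed limits (rad/s): [2.57, 2.57, 3.14, 3.14, 3.14, 3.14].

### API

Orientations are given as [roll, pitch, yaw] about the fixed x, y, z axes, in that order (R = Rz(yaw) Ry(pitch) Rx(roll)).
In Python, from plant import status, viewer, ticket gives the robot as it stands.
- The arm moves only by the tool play_rows, never from a script. Its argument "commands" is a list of rows, each an object with "offset": the shift along the tool's x, y, z in m, a list of three; "twist": the turn about the tool's z in degrees. A call has 1 to 5 rows; each row shifts and turns the commanded pose from where the row before left it, along the tool's axes as they then stand; what a row does not reach is not made up. A row lasts 1/10 s, in which the tool goes at most 50 mm and 8.59 degrees, less where a joint would pass 70% of its speed; a pose out of reach is approached as far as the arm can. A call with a gripper value outside its range is refused whole. "jaw" is the closure in counts, from 0 (fully open) to 255 (shut), set as the call begins (left out, the last holds). The fingers move at their own pace and stop on an object; the grip force is fixed at half the most. Time passes only in rows, so rows that do not move let the fingers close. It gives the time, the measured TCP pose, the force and the opening at its end, in the units of the state.
- status.get_obs(): the state, without advancing time (a new reading comes with each control period).
- viewer.capture(name): name is "scene" or "top" or "wrist"; returns the picture (420x560x3 uint8, red, green, blue); there is no depth.
- viewer.camera_params(name): a dict with "fov_y" (degrees; the focal length in pixels is half the picture's height over the tangent of half this angle, whatever the lens; pixels are square), "cx", "cy" (the principal point, pixels), "rvec" (rotation vector, rad) and "tvec" (3), from world to camera coordinates, as OpenCV has them; the wrist camera has in their place "T_tool_cam" (4x4, takes a point from camera to tool coordinates, whose origin is the TCP and whose axes are the flange's). Camera axes: x right, y down, z forward; pixel columns grow to the right and rows downward; lengths in mm; the calibration is good to about 2 mm. A picture is of the moment at which its call begins: read the wrist's pose just before it. camera_params takes no time and is no camera call.
- ticket.close_job(): hands the job in, once; it reports no verdict.
The state is a dict: "time": time; "joint_positions": joint angles; "dq": joint speeds; "tau": joint torques, N m; "tool_pos": TCP position; "tcp_rot": TCP orientation; "contact_force": force on the tool from outside, world axes, zero at the start; "moment": the same for the moment, N m; "grip_width": finger opening in mm.
Only numpy, scipy, OpenCV 4.12 (cv2) and the standard library are available. Lean on these libraries where they do the work, as an engineer would, in place of code of your own. Each camera call takes 0.05 s, during which the arm holds its last target.

### The job

Get the label unwinder ready for threading: stand the loose steel spindle upright in the round socket of the unwinder, fully down, and let go of it. Then take the black post of the spring-loaded tension slide, pull the slide out until its pointer is in line with the mark flag and keep it there: finish while still holding the post, since the spring pulls the slide back when released. Leave the mark flag and the other things on the bench where they are.

Things in the scene. Friction and masses are not known exactly. Their poses are not given: they have to be found in the camera images.
- unwinder: Label unwinder fixed to the bench: aluminium base plate 260 (x) x 280 (y) x 12 mm. Origin: centre of its underside, on the bench. Its -x axis is the direction in which the slide is pulled (roughly towards the robot). On its left half (+y) stands a white socket block 70 x 70 mm, top 57 mm above the bench; on its right half (-y) runs the slide lane. A low guide stud (30 mm across, top 46 mm above the bench) stands at x -80, y +20 mm.
- socket_mouth (a point): Centre of the mouth of the round socket in the white block's top, 57 mm above the bench (unwinder frame x +40, y +80 mm). Vertical bore 26.5 mm in diameter, 35 mm deep, its edge slightly chamfered.
- spindle: Loose plain steel spindle, a round bar 24 mm in diameter and 130 mm tall, 0.1 to 0.25 kg, standing upright on the bench. Origin: centre of its underside; z runs up along it. Its chamfered foot end, down at the start, goes into the socket. Fully down in the socket its underside is 22 mm and its top 152 mm above the bench.
- tension_slide (a joint): Position of the spring-return slide in m: 0 fully in (where it starts and where the spring returns it), growing as it is pulled out along the unwinder's -x axis, 0.09 at its end stop. Spring force about 4 N at 0, rising 1 N per 10 mm (8 to 11 N at the marks). The slide is a grey carriage 160 x 50 mm, top 28 mm above the bench, with a white roller (28 mm across, top 73 mm above the bench) 120 mm behind (+x of) the post.
- pull_post (a point): Black upright round post on the slide's front end, 20 mm in diameter, 65 mm tall, from 28 to 93 mm above the bench: the slide's handle, can be gripped from above in any direction. The point is the centre of its foot, 28 mm above the bench. With the slide in it lies at x -60, y -75 mm in the unwinder frame. It moves with the slide.
- pointer_tip (a point): Tip of the slide's pointer, a thin black bar (5 mm wide) lying across the lane and sticking out to the right (-y) of the carriage, 60 mm behind the post; 32 mm above the bench. It moves with the slide.
- mark_tip (a point): Tip of the mark: a black fin 5 mm wide on top of a small white block (22 x 18 mm) beside the lane, outside the pointer's tip, 32 mm above the bench. It stands at another place along the lane each time; the slide is at the mark when pointer and fin are in line across the lane.
- mark_flag (a joint): Place of the mark flag along the lane in m: the slide value at which the pointer is in line with it (0.04 to 0.07). Stiff (about 30 N); not to be moved.
- label_roll: Bystander: roll of white labels lying flat, 84 mm in diameter, 50 mm high. Origin: centre of its underside.
- cheese_pack: Bystander: packed pale cheese portion, 100 x 70 mm, 32 mm high. Origin: centre of its underside.
- empty_core: Bystander: empty cardboard core, an upright tube 60 mm in diameter, 50 mm high. Origin: centre of its underside.
Things that resemble listed ones, but are neither listed nor needed, are in the scene too. Of the things that look like the spindle, the smaller one is meant.

How it is judged (in metres and radians):
On the way, in this order (a step that is already met when the one before it is completed fails the run):
1. the spindle stands fully down in the socket, released, with the slide still in (horizontal distance between spindle and socket_mouth below 0.005 m and z of spindle in the frame of unwinder below 0.027 m and angle between spindle's own z axis and vertical below 0.12 rad and contact force between the fingers and spindle below 0.1 N and value of joint tension_slide below 0.01 m), for 0.2 s.
2. the slide is held by its post with the pointer at the mark (x of pointer_tip in the frame of mark_tip between -0.005 and 0.005 m and velocity of joint tension_slide between -0.01 and 0.01 m/s and contact force between the fingers and tension_slide above 2 N), for 0.2 s.
At the end, for the whole second after the job is handed in: The spindle stands in the socket, upright within 0.12 rad, its underside within 5 mm of the socket's floor and of its axis, and not touched by the fingers; the pointer is within 5 mm of the mark along the lane, the slide is still, and the fingers are holding the slide (contact force over 2 N) (all of step 2 and horizontal distance between spindle and socket_mouth below 0.005 m and z of spindle in the frame of unwinder below 0.027 m and angle between spindle's own z axis and vertical below 0.12 rad and contact force between the fingers and spindle below 0.1 N); the arm keeps its last pose, push and grip.
It fails at once if the label roll is disturbed (moved more than 25 mm) (distance of label_roll from where it was at the start of the episode above 0.025 m).
It fails at once if the cheese pack is disturbed (moved more than 25 mm) (distance of cheese_pack from where it was at the start of the episode above 0.025 m).
It fails at once if the empty core is disturbed (moved more than 25 mm) (distance of empty_core from where it was at the start of the episode above 0.025 m).
It fails at once if the mark flag is shifted more than 4 mm (distance of mark_tip from where it was at the start of the episode above 0.004 m).
It also fails if it takes over 58 s, if anything falls off the work surface, if the arm or the gripper's body presses on something with over 40 N, if the wrist force passes 120 N, or if a joint passes its speed limit or range.

## Working session

There is one attempt and no reset: what is moved stays moved. The work goes in short steps, Python scripts to look and compute and a tool call to move; the robot and the scene stay as the last step left them, time stands still between calls to the robot, and variables do not carry over. Pictures are saved under pics/ and viewed, and the job is handed in when it is done.

Besides the shell and the picture viewer there is one more tool, called by a JSON object that holds its "api" and its "payload", one argument or row to a line. play_rows: Moves the arm, as the interface text tells. Its arguments: {"type":"object","properties":{"commands":{"type":"array"},"jaw":{"type":"number"}},"required":["commands"]}

```bash
ls; mkdir -p pics; python3 - <<'E'
from plant import status, viewer
import cv2
print(status.get_obs())
for n in ["scene","top","wrist"]:
    im=viewer.capture(n); cv2.imwrite(f"pics/{n}0.png",im[:,:,::-1]); print(n,viewer.camera_params(n))
E
```

```text
pics
{'time': 0.0, 'joint_positions': array([-1.43797669e+00,  3.42731070e-01,  1.52501877e+00, -3.93564256e-05,
        1.27538370e+00, -1.46014869e-01]), 'dq': array([ 0.0005765 ,  0.00097331, -0.00058309,  0.00198697,  0.00033961,
        0.00085346]), 'tau': array([ 2.26861830e-04, -4.31240916e+01, -2.44219261e+01,  7.17903790e-02,
        5.59670012e-02, -1.20004215e-04]), 'tool_pos': array([ 144.48952113, -504.5870378 ,  404.03980345]), 'tcp_rot': array([-3.14006269e+00, -1.86960603e-04,  2.78845852e-01]), 'contact_force': array([-0.46198519,  0.60902579,  0.07714882]), 'moment': array([ 0.04003525, -0.06598848, -0.01717657]), 'grip_width': 91.76412101028082}
scene {'fov_y': 57.84069936393005, 'cx': 282.28594475641324, 'cy': 213.8053882001708, 'rvec': array([ 2.25398198,  1.08339252, -0.39809213]), 'tvec': array([-344.17078513, -264.60131083, 1193.33487926])}
top {'fov_y': 55.17145667117505, 'cx': 285.6313745321704, 'cy': 204.00158524183223, 'rvec': array([ 2.20299255, -2.14113386,  0.11913193]), 'tvec': array([  -2.77178091,  542.07784429, 1063.85490616])}
wrist {'fov_y': 62.07779023075889, 'cx': 278.3951159738983, 'cy': 203.99638354648712, 'T_tool_cam': array([[ 5.11658161e-04, -9.68099999e-01, -2.50563624e-01,
         6.60064387e+01],
       [ 9.99999394e-01,  2.51086641e-04,  1.07190689e-03,
        -2.30507153e-01],
       [-9.74799877e-04, -2.50564020e-01,  9.68099541e-01,
         1.93523903e+01],
       [ 0.00000000e+00,  0.00000000e+00,  0.00000000e+00,
         1.00000000e+00]])}
```

View pics/scene0.png

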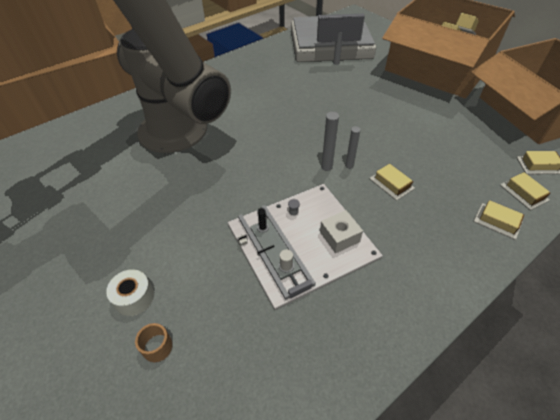

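View pics/top0.png

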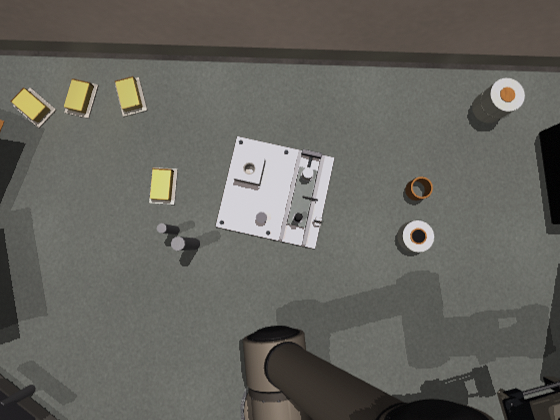

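View pics/wrist0.png

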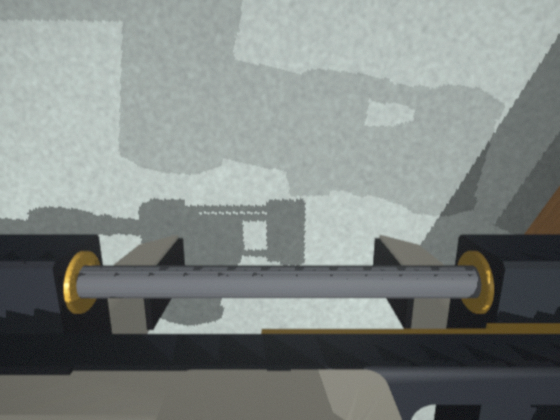

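The spindle could be either of two grey bars. In the top view their tops are at (162,229), thinner, and (180,244), thicker. In the scene view they are at (353,148) and (330,140). The black post could be confused with the guide stud, at (261,219) in top, or the roller, at (307,173). The smaller bar, at (162,229), should be the spindle, so I'll check it in close crops.

```bash
python3 - <<'E'
import cv2
t=cv2.imread("pics/top0.png"); s=cv2.imread("pics/scene0.png")
cv2.imwrite("pics/c1.png",cv2.resize(t[125:265,145:345],None,fx=4,fy=4,interpolation=cv2.INTER_CUBIC))
cv2.imwrite("pics/c2.png",cv2.resize(s[100:305,225:390],None,fx=3.5,fy=2.9,interpolation=cv2.INTER_CUBIC) if 0 else cv2.resize(s[100:300,225:390],None,fx=3,fy=3,interpolation=cv2.INTER_CUBIC))
E
```

```text
(no output)
```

View pics/c1.png

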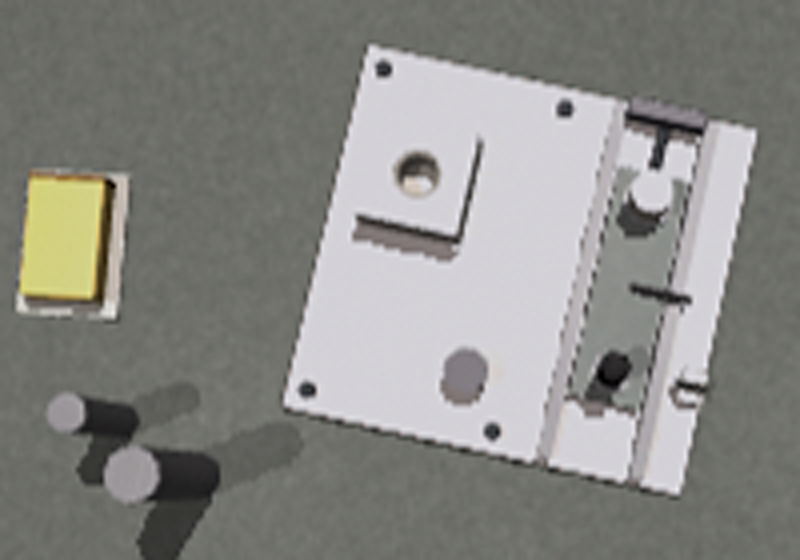

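View pics/c2.png

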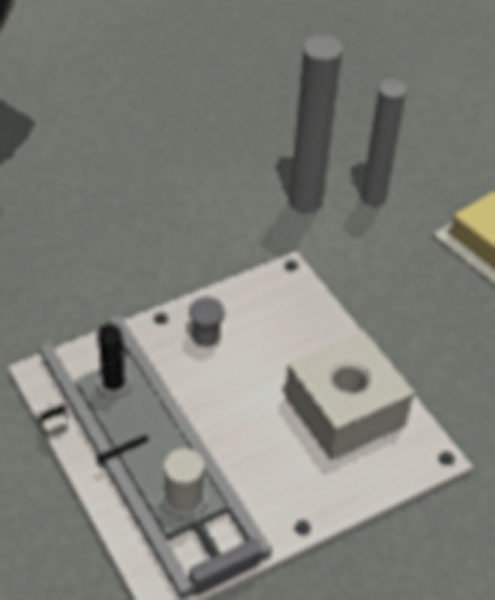

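```bash
cat > h.py <<'E'
import cv2, numpy as np
from plant import status, viewer
from scipy.spatial.transform import Rotation as R
def cam(n,obs=None):
    p=viewer.camera_params(n); f=210/np.tan(np.radians(p['fov_y']/2))
    if n=='wrist':
        T=np.eye(4);T[:3,:3]=R.from_euler('xyz',obs['tcp_rot']).as_matrix();T[:3,3]=obs['tool_pos']
        W=T@p['T_tool_cam'];Rc=W[:3,:3].T;t=-Rc@W[:3,3]
    else: Rc=cv2.Rodrigues(p['rvec'])[0];t=p['tvec']
    return f,p['cx'],p['cy'],Rc,t
def px2w(c,u,v,z):
    f,cx,cy,Rc,t=c; d=Rc.T@np.array([(u-cx)/f,(v-cy)/f,1]);o=-Rc.T@t
    return o+d*(z-o[2])/d[2]
def w2px(c,P):
    f,cx,cy,Rc,t=c; q=Rc@np.array(P)+t; return q[:2]/q[2]*f+[cx,cy]
def totool(obs,P): # world point in tool axes (mm)
    return R.from_euler('xyz',obs['tcp_rot']).as_matrix().T@(np.array(P)-obs['tool_pos'])
E
python3 - <<'E'
from h import *
np.set_printoptions(precision=1,suppress=True)
t=cam('top');s=cam('scene')
T=lambda x,y,z:px2w(t,145+(x-1.5)/4,125+(y-1.5)/4,z)
S=lambda x,y,z:px2w(s,225+(x-1)/3,100+(y-1)/3,z)
for n,z,a,b in [("spindle",130,(67,413),(391,89)),("socket",57,(418,174),(350,379)),("post",93,(614,367),(109,330)),("cornerFL",12,(285,408),(300,253)),("BL",12,(370,44),(472,465)),("BR",12,(756,128),None),("FR",12,(682,495),(9,370)),("ptr",32,(688,300),(100,459)),("mark",32,(707,386),(42,417)),("markin",32,(680,385),(65,411)),("bigspindle",180,(132,474),(322,47))]:
    print(n,T(*a,z),S(*b,z) if b else '')
E
```

```text
spindle [464.2 314.5 130. ] [465.  311.5 130. ]
socket [632.2 112.8  57. ] [634.  110.3  57. ]
post [504.5 -19.6  93. ] [503.7 -20.9  93. ]
cornerFL [475.9 201.6  12. ] [481.9 202.4  12. ]
BL [732.1 153.8  12. ] [731.3 153.   12. ]
BR [ 680.3 -117.6   12. ] 
FR [424.3 -71.2  12. ] [429.3 -74.   12. ]
ptr [555.8 -70.9  32. ] [558.5 -73.9  32. ]
mark [497.9 -84.9  32. ] [498.8 -86.1  32. ]
markin [498.1 -66.7  32. ] [505.4 -68.9  32. ]
bigspindle [428.4 260.  180. ] [431.2 255.9 180. ]
```

{"api": "play_rows", "payload": {
  "commands": [
    {"offset":[0.038,-0.027,0],"twist":0},
    {"offset":[0.038,-0.027,0],"twist":0},
    {"offset":[0.038,-0.027,0],"twist":0},
    {"offset":[0.038,-0.027,0],"twist":0},
    {"offset":[0.038,-0.027,0],"twist":0}
  ],
  "jaw": 0
}}

```text
time: 0.65
tool_pos: [290.7, -321.0, 404.6]
tcp_rot: [-3.142, -0.0, 0.278]
contact_force: [-0.0, -0.7, -0.4]
grip_width: 91.7
```

{"api": "play_rows", "payload": {
  "commands": [
    {"offset":[0.038,-0.027,0],"twist":0},
    {"offset":[0.038,-0.027,0],"twist":0},
    {"offset":[0.038,-0.027,0],"twist":0},
    {"offset":[0.038,-0.027,0],"twist":0},
    {"offset":[0.038,-0.027,0],"twist":0}
  ]
}}

```text
time: 1.15
tool_pos: [436.3, -138.8, 404.7]
tcp_rot: [3.141, 0.0, 0.279]
contact_force: [-0.2, -0.7, -0.3]
grip_width: 91.7
```

```bash
python3 - <<'E'
from h import *
s=cam('scene')
S=lambda x,y,z:px2w(s,225+(x-1)/3,100+(y-1)/3,z)
print(S(308,195,0), S(375,193,0))  # feet
t=cam('top')
for z in (150,165,180,195): print(z,px2w(t,145+130.5/4,125+472.5/4,z),S(322,47,z))
o=status.get_obs();print(o['time'],o['tool_pos'],o['tcp_rot'],totool(o,[464.5,313,130]))
E
```

```text
[422.54874412 268.32964723   0.        ] [460.69792974 319.71726549   0.        ]
150 [428.34115586 267.78381581 150.        ] [403.07663778 286.05964329 150.        ]
165 [428.37207654 263.91081927 165.        ] [417.13951478 270.99036407 165.        ]
180 [428.40299722 260.03782272 180.        ] [431.20239178 255.92108484 180.        ]
195 [428.43391791 256.16482617 195.        ] [445.26526878 240.85180561 195.        ]
1.15 [ 436.33684956 -138.76762293  404.72746637] [3.14133782e+00 1.00996926e-05 2.78853422e-01] [ 151.42866788 -426.63458322  274.61722431]
```

{"api": "play_rows", "payload": {
  "commands": [
    {"offset":[0.015,-0.043,0],"twist":0},
    {"offset":[0.015,-0.043,0],"twist":0},
    {"offset":[0.015,-0.043,0],"twist":0},
    {"offset":[0.015,-0.043,0],"twist":0},
    {"offset":[0.015,-0.043,0],"twist":0}
  ]
}}

```text
time: 1.65
tool_pos: [448.1, 88.6, 404.6]
tcp_rot: [3.141, 0.0, 0.279]
contact_force: [1.0, -0.5, -0.4]
grip_width: 91.8
```

{"api": "play_rows", "payload": {
  "commands": [
    {"offset":[0.015,-0.043,0],"twist":0},
    {"offset":[0.015,-0.043,0],"twist":0},
    {"offset":[0.015,-0.043,0],"twist":0},
    {"offset":[0.015,-0.043,0],"twist":0},
    {"offset":[0.015,-0.041,0],"twist":0}
  ]
}}

```text
time: 2.15
tool_pos: [461.6, 314.2, 404.4]
tcp_rot: [3.141, 0.0, 0.279]
contact_force: [1.1, -0.6, -1.0]
grip_width: 91.7
```

{"api": "play_rows", "payload": {
  "commands": [
    {"offset":[0,0,0],"twist":-7.8},
    {"offset":[0,0,0],"twist":-7.8},
    {"offset":[0,0,0],"twist":-7.8},
    {"offset":[0,0,0],"twist":-7.8},
    {"offset":[0,0,0],"twist":-7.8}
  ]
}}

```text
time: 2.65
tool_pos: [461.9, 312.2, 404.3]
tcp_rot: [-3.141, 0.001, 0.965]
contact_force: [-0.3, -0.0, -0.8]
grip_width: 91.7
```

```bash
python3 - <<'E'
from h import *
o=status.get_obs();print(o['time'],o['tool_pos'],o['tcp_rot'],o['joint_positions'],totool(o,[464.5,313,130]))
im=viewer.capture('wrist');cv2.imwrite('pics/w1.png',im[:,:,::-1]);c=cam('wrist',o);print(w2px(c,[464.5,313,130]))
E
```

```text
2.65 [461.8789607  312.24439962 404.26757576] [-3.14124916e+00  8.30629026e-04  9.65250685e-01] [ 4.57015929e-01  4.02370285e-01  1.43350072e+00 -1.07880942e-04
  1.30661445e+00  1.06258993e+00] [  2.340986     1.81910848 274.26511722]
[281.64653466 201.31551186]
```

View pics/w1.png

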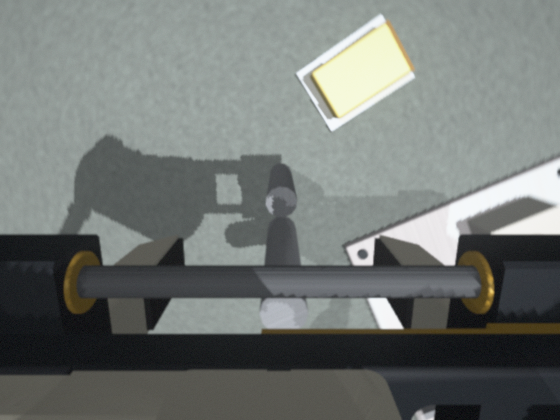

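The wrist view shows the small bar's top disc at about (281,201), as predicted. The thick bar is at (284,310), directly along tool -x, so the jaws will clear it. I'll refine the disc centre.

```bash
python3 - <<'E'
from h import *
im=cv2.imread('pics/w1.png');cv2.imwrite('pics/w1c.png',cv2.resize(im[150:340,220:345],None,fx=3,fy=3,interpolation=cv2.INTER_CUBIC))
E
```

```text
(no output)
```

View pics/w1c.png

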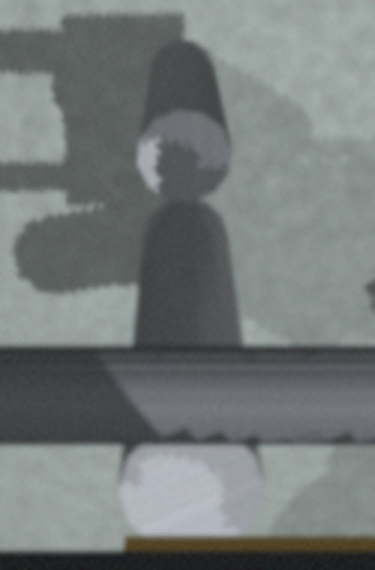

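{"api": "play_rows", "payload": {
  "commands": [
    {"offset":[0.004,0.0015,0.0],"twist":0},
    {"offset":[0,0,0.03],"twist":0},
    {"offset":[0,0,0.03],"twist":0},
    {"offset":[0,0,0.03],"twist":0},
    {"offset":[0,0,0.02],"twist":0}
  ]
}}

```text
time: 3.2
tool_pos: [465.2, 314.4, 292.4]
tcp_rot: [-3.14, 0.002, 0.955]
contact_force: [-0.3, -0.2, 0.2]
grip_width: 92.1
```

{"api": "play_rows", "payload": {
  "commands": [
    {"offset":[0,0,0.01],"twist":0},
    {"offset":[0,0,0.012],"twist":0},
    {"offset":[0,0,0],"twist":0}
  ]
}}

```text
time: 3.5
tool_pos: [465.4, 314.5, 271.7]
tcp_rot: [-3.141, 0.002, 0.958]
contact_force: [-0.6, 0.7, 0.9]
grip_width: 92.1
```

```bash
python3 - <<'E'
from h import *
o=status.get_obs();print(o['time'],o['tool_pos'],o['tcp_rot'],o['contact_force'],totool(o,[464.5,313,130]))
im=viewer.capture('wrist');cv2.imwrite('pics/w2.png',im[:,:,::-1])
E
```

```text
3.5 [465.40783196 314.53275829 271.65939255] [-3.14083757e+00  1.59271566e-03  9.58264132e-01] [-0.59565904  0.67328294  0.91715691] [ -1.55041947   0.24542966 141.66189667]
```

View pics/w2.png

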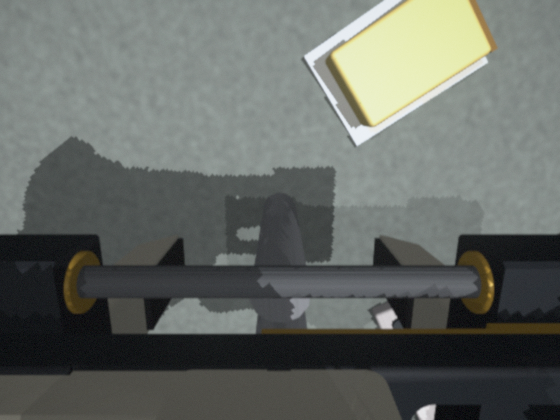

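The spindle is centred between the fingers, at column 281. Closing now.

{"api": "play_rows", "payload": {
  "commands": [
    {"offset":[0,0,0],"twist":0},
    {"offset":[0,0,0],"twist":0},
    {"offset":[0,0,0],"twist":0},
    {"offset":[0,0,0],"twist":0},
    {"offset":[0,0,0],"twist":0}
  ],
  "jaw": 255
}}

```text
time: 4.05
tool_pos: [465.5, 314.6, 272.9]
tcp_rot: [3.141, -0.0, 0.959]
contact_force: [0.6, -0.3, -0.2]
grip_width: 56.4
```

{"api": "play_rows", "payload": {
  "commands": [
    {"offset":[0,0,0],"twist":0},
    {"offset":[0,0,0],"twist":0},
    {"offset":[0,0,0],"twist":0},
    {"offset":[0,0,0],"twist":0},
    {"offset":[0,0,0],"twist":0}
  ]
}}

```text
time: 4.55
tool_pos: [465.5, 314.6, 272.6]
tcp_rot: [3.141, 0.0, 0.959]
contact_force: [0.2, -0.5, 0.0]
grip_width: 23.7
```

{"api": "play_rows", "payload": {
  "commands": [
    {"offset":[0,0,-0.01],"twist":0},
    {"offset":[0,0,-0.02],"twist":0},
    {"offset":[0,0,-0.03],"twist":0},
    {"offset":[0,0,-0.03],"twist":0},
    {"offset":[0,0,0],"twist":0}
  ]
}}

```text
time: 5.05
tool_pos: [466.1, 315.0, 367.5]
tcp_rot: [3.137, -0.008, 0.96]
contact_force: [0.6, 0.7, -1.7]
grip_width: 23.8
```

{"api": "play_rows", "payload": {
  "commands": [
    {"offset":[0,0.03,0],"twist":0},
    {"offset":[-0.025,0.04,0],"twist":0},
    {"offset":[-0.025,0.04,0],"twist":0},
    {"offset":[-0.025,0.04,0],"twist":0},
    {"offset":[-0.025,0.04,0],"twist":0}
  ]
}}

```text
time: 5.55
tool_pos: [563.8, 121.9, 361.9]
tcp_rot: [-3.14, 0.001, 0.96]
contact_force: [0.5, -0.4, -2.2]
grip_width: 23.6
```

{"api": "play_rows", "payload": {
  "commands": [
    {"offset":[-0.02,0.04,0],"twist":0},
    {"offset":[-0.01,0.023,0],"twist":0},
    {"offset":[0,0,0],"twist":0},
    {"offset":[0,0,0],"twist":0}
  ]
}}

```text
time: 5.95
tool_pos: [597.8, 62.6, 361.7]
tcp_rot: [-3.14, 0.001, 0.958]
contact_force: [0.0, 0.7, -1.5]
grip_width: 23.3
```

```bash
python3 - <<'E'
from h import *
o=status.get_obs();print(o['time'],o['tool_pos'],o['tcp_rot'],o['contact_force'],o['grip_width'],totool(o,[632.5,112,57]))
im=viewer.capture('wrist');cv2.imwrite('pics/w3.png',im[:,:,::-1]);c=cam('wrist',o);print(w2px(c,[632.5,112,57]))
E
```

```text
5.95 [597.81764749  62.59137761 361.68854212] [-3.13956841e+00  9.29043575e-04  9.58154166e-01] [ 0.04431943  0.74702857 -1.48538964] 23.297053868664666 [ 60.649227     0.57988058 304.63177813]
[279.93009433 120.90816007]
```

View pics/w3.png

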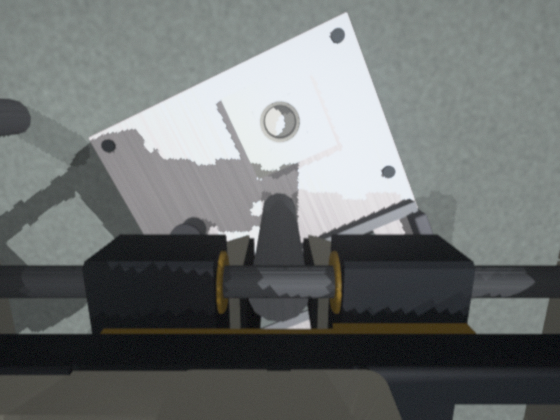

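```bash
python3 - <<'E'
from h import *
im=cv2.imread('pics/w3.png');cv2.imwrite('pics/w3c.png',cv2.resize(im[95:245,215:345],None,fx=4,fy=4,interpolation=cv2.INTER_CUBIC))
o=dict(tool_pos=np.zeros(3),tcp_rot=np.zeros(3))
c=cam('wrist',o)
for a in (-3,0,3):
  for e in (12,-12): print(a,e,w2px(c,[a+e,0,272.]),w2px(c,[a,e,272.]))
E
```

```text
-3 12 [279.23670412 193.34383159] [295.20373945 208.94635426]
-3 -12 [279.20145806 224.1811267 ] [263.2334064  208.93316489]
0 12 [279.24122551 189.38799529] [295.2542365  205.08118455]
0 -12 [279.20577593 220.40336194] [263.19174156 205.06780897]
3 12 [279.24577336 185.40901817] [295.30502552 201.19366632]
3 -12 [279.21011848 216.60400333] [263.14983581 201.18010259]
```

View pics/w3c.png

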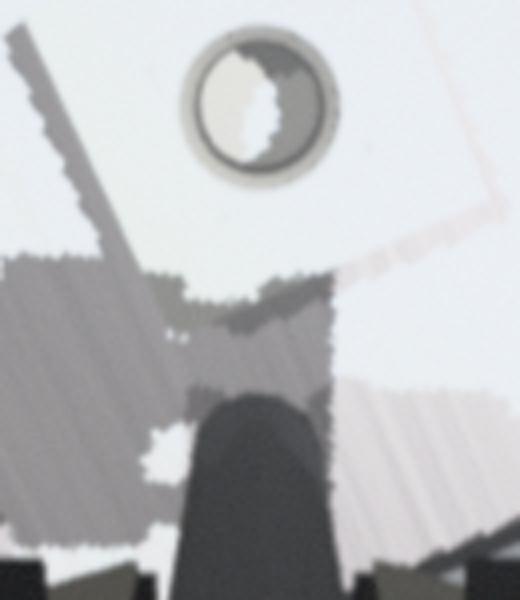

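{"api": "play_rows", "payload": {
  "commands": [
    {"offset":[0.03,0,0],"twist":0},
    {"offset":[0.025,0,0],"twist":0},
    {"offset":[0.007,0,0.01],"twist":0},
    {"offset":[0,0,0.01],"twist":0},
    {"offset":[0,0,0],"twist":0}
  ]
}}

```text
time: 6.5
tool_pos: [632.4, 113.9, 340.0]
tcp_rot: [-3.138, 0.004, 0.961]
contact_force: [0.3, -0.7, -1.7]
grip_width: 23.4
```

```bash
python3 - <<'E'
from h import *
o=status.get_obs();print(o['time'],o['tool_pos'],o['tcp_rot'],o['contact_force'],o['grip_width'],totool(o,[632.5,112,57]))
im=viewer.capture('wrist');cv2.imwrite('pics/w4.png',im[:,:,::-1]);
cv2.imwrite('pics/w4c.png',cv2.resize(im[150:250,215:345,::-1],None,fx=5,fy=5,interpolation=cv2.INTER_CUBIC))
for n in('scene','top'):
  i=viewer.capture(n); p=w2px(cam(n),[632,112,80]).astype(int); cv2.imwrite(f'pics/{n}4.png',cv2.resize(i[max(0,p[1]-70):p[1]+50,p[0]-60:p[0]+60,::-1],None,fx=5,fy=5,interpolation=cv2.INTER_CUBIC))
E
```

```text
6.5 [632.44836218 113.87371348 339.95819208] [-3.13763312  0.00382461  0.9605073 ] [ 0.29457033 -0.71876435 -1.65559006] 23.386869246319854 [ -0.42366958   2.23653387 282.95524444]
```

View pics/w4c.png

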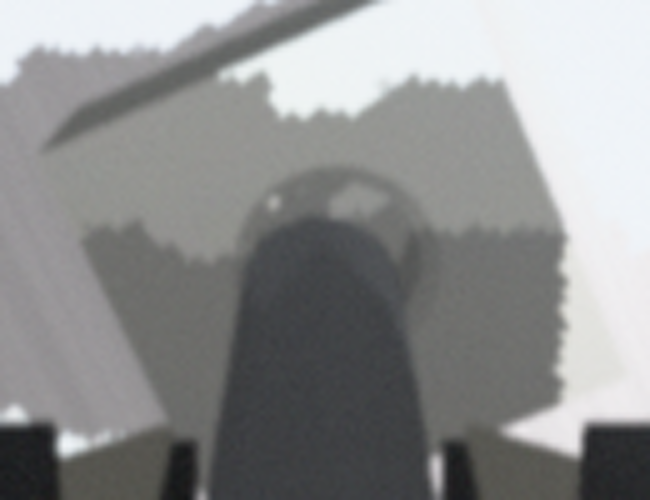

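View pics/scene4.png

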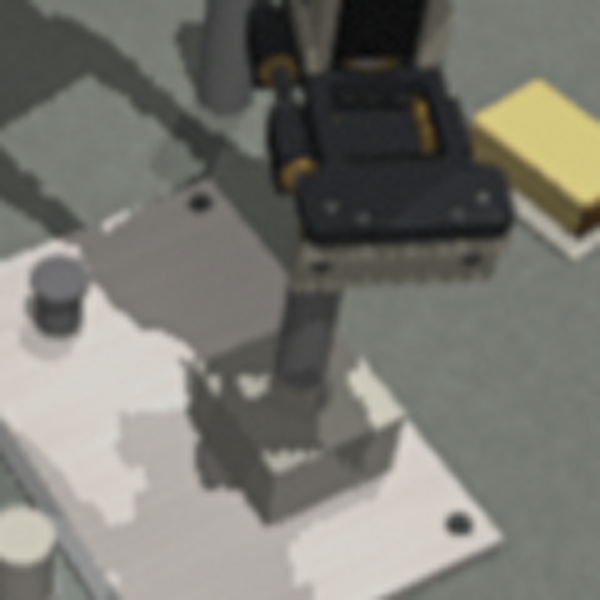

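{"api": "play_rows", "payload": {
  "commands": [
    {"offset":[0,0,0],"twist":0},
    {"offset":[0,0,0],"twist":0},
    {"offset":[0,0,0],"twist":0}
  ]
}}

```text
time: 6.95
tool_pos: [633.6, 113.4, 343.1]
tcp_rot: [3.141, -0.0, 0.959]
contact_force: [0.7, 0.2, -2.1]
grip_width: 23.5
```

```bash
python3 - <<'E'
from h import *
o=status.get_obs();print(o['time'],o['tool_pos'],o['tcp_rot'],o['contact_force'],o['grip_width'],totool(o,[632.5,112,57]))
im=viewer.capture('wrist');cv2.imwrite('pics/w5.png',im[:,:,::-1]);
cv2.imwrite('pics/w5c.png',cv2.resize(im[150:250,215:345,::-1],None,fx=6,fy=6,interpolation=cv2.INTER_CUBIC))
c=cam('wrist',dict(tool_pos=np.zeros(3),tcp_rot=np.zeros(3)))
z=o['tool_pos'][2]-57
for x in(-4,-2,0,2): print(x,w2px(c,[x,0,z]),w2px(c,[x,2,z]),w2px(c,[x+15.5,0,z]))
E
```

```text
6.95 [633.62579533 113.36848575 343.10622132] [ 3.14098911e+00 -3.20991845e-04  9.59033019e-01] [ 0.66882879  0.21715149 -2.13975701] 23.463606480431835 [ -1.85868781  -0.30835743 286.10550544]
-4 [279.16904792 205.43648843] [281.69892208 205.43754993] [279.19031487 186.20666772]
-2 [279.17175827 202.98575386] [281.70624437 202.98682474] [279.19310339 183.685254  ]
0 [279.17447853 200.52606759] [281.71359341 200.5271479 ] [279.19590224 181.1544982 ]
2 [279.17720874 198.05738049] [281.72096934 198.0584703 ] [279.19871148 178.61434828]
```

View pics/w5c.png

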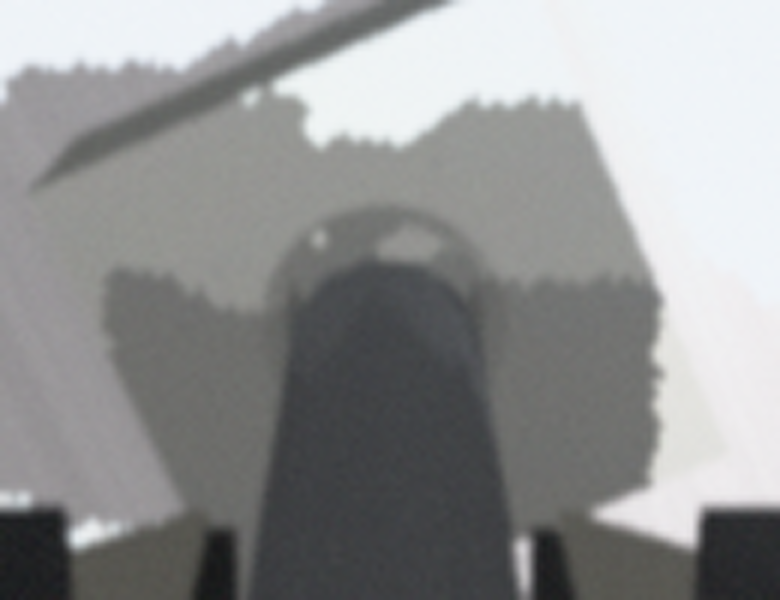

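Spindle and bore are aligned: both are centred at column 279, and both sit at tool x of about -2 mm. Lowering now.

{"api": "play_rows", "payload": {
  "commands": [
    {"offset":[0,0,0.008],"twist":0},
    {"offset":[0,0,0.006],"twist":0},
    {"offset":[0,0,0.005],"twist":0},
    {"offset":[0,0,0.005],"twist":0},
    {"offset":[0,0,0],"twist":0}
  ]
}}

```text
time: 7.5
tool_pos: [633.4, 113.7, 317.5]
tcp_rot: [-3.14, 0.001, 0.959]
contact_force: [-0.0, -0.2, -1.4]
grip_width: 23.0
```

{"api": "play_rows", "payload": {
  "commands": [
    {"offset":[0,0,0.005],"twist":0},
    {"offset":[0,0,0.005],"twist":0},
    {"offset":[0,0,0.005],"twist":0},
    {"offset":[0,0,0.003],"twist":0},
    {"offset":[0,0,0],"twist":0}
  ]
}}

```text
time: 8.0
tool_pos: [633.5, 113.7, 300.0]
tcp_rot: [-3.141, 0.001, 0.959]
contact_force: [-0.3, 0.6, -1.3]
grip_width: 23.6
```

{"api": "play_rows", "payload": {
  "commands": [
    {"offset":[0,0,0],"twist":0},
    {"offset":[0,0,0.002],"twist":0},
    {"offset":[0,0,0],"twist":0}
  ]
}}

```text
time: 8.3
tool_pos: [633.6, 113.7, 298.6]
tcp_rot: [-3.142, 0.0, 0.959]
contact_force: [0.1, 0.0, -1.8]
grip_width: 23.3
```

{"api": "play_rows", "payload": {
  "commands": [
    {"offset":[0,0,0.002],"twist":0},
    {"offset":[0,0,0.001],"twist":0},
    {"offset":[0,0,0],"twist":0},
    {"offset":[0,0,0],"twist":0}
  ]
}}

```text
time: 8.7
tool_pos: [633.6, 113.7, 295.6]
tcp_rot: [-3.142, 0.0, 0.959]
contact_force: [1.0, -0.2, -2.0]
grip_width: 23.4
```

{"api": "play_rows", "payload": {
  "commands": [
    {"offset":[0,0,0.001],"twist":0},
    {"offset":[0,0,0],"twist":0},
    {"offset":[0,0,0],"twist":0}
  ]
}}

```text
time: 9.0
tool_pos: [633.6, 113.7, 294.7]
tcp_rot: [3.142, 0.0, 0.959]
contact_force: [0.0, -0.4, -1.4]
grip_width: 23.3
```

{"api": "play_rows", "payload": {
  "commands": [
    {"offset":[0,0,0],"twist":0},
    {"offset":[0,0,0],"twist":0},
    {"offset":[0,0,0],"twist":0},
    {"offset":[0,0,0],"twist":0},
    {"offset":[0,0,0],"twist":0}
  ],
  "jaw": 0
}}

```text
time: 9.5
tool_pos: [633.6, 113.7, 294.8]
tcp_rot: [3.141, -0.0, 0.959]
contact_force: [0.2, -0.4, -0.1]
grip_width: 59.2
```

{"api": "play_rows", "payload": {
  "commands": [
    {"offset":[0,0,0],"twist":0},
    {"offset":[0,0,0],"twist":0},
    {"offset":[0,0,0],"twist":0},
    {"offset":[0,0,-0.02],"twist":0},
    {"offset":[0,0,-0.03],"twist":0}
  ]
}}

```text
time: 10.0
tool_pos: [633.2, 113.7, 343.2]
tcp_rot: [-3.138, 0.003, 0.959]
contact_force: [0.2, -0.1, 0.3]
grip_width: 91.0
```

{"api": "play_rows", "payload": {
  "commands": [
    {"offset":[0,0,-0.03],"twist":0},
    {"offset":[-0.03,0,-0.02],"twist":0},
    {"offset":[-0.04,0,0],"twist":0},
    {"offset":[0,0,0],"twist":0}
  ]
}}

```text
time: 10.4
tool_pos: [591.7, 53.7, 395.6]
tcp_rot: [3.141, 0.001, 0.957]
contact_force: [0.5, 1.0, -0.2]
grip_width: 91.9
```

```bash
python3 - <<'E'
from h import *
np.set_printoptions(precision=2,suppress=True)
o=status.get_obs();print(o['time'],o['tool_pos'],o['tcp_rot'],o['grip_width'],o['joint_positions'])
im=viewer.capture('wrist');cv2.imwrite('pics/w6.png',im[:,:,::-1])
i=viewer.capture('scene');cv2.imwrite('pics/scene6.png',cv2.resize(i[150:300,220:390,::-1],None,fx=4,fy=4,interpolation=cv2.INTER_CUBIC))
E
```

```text
10.4 [591.66  53.72 395.62] [3.14 0.   0.96] 91.92549534742048 [-0.04  0.48  1.34 -0.    1.33  0.58]
```

View pics/w6.png

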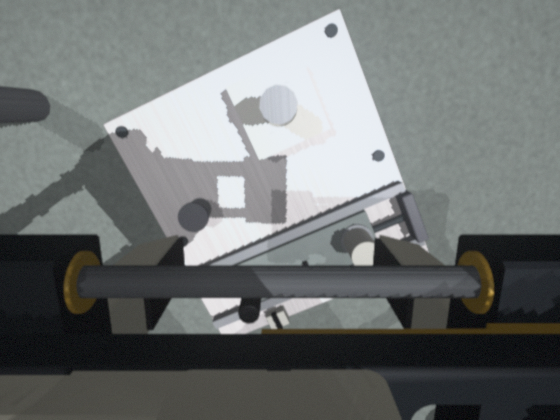

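View pics/scene6.png

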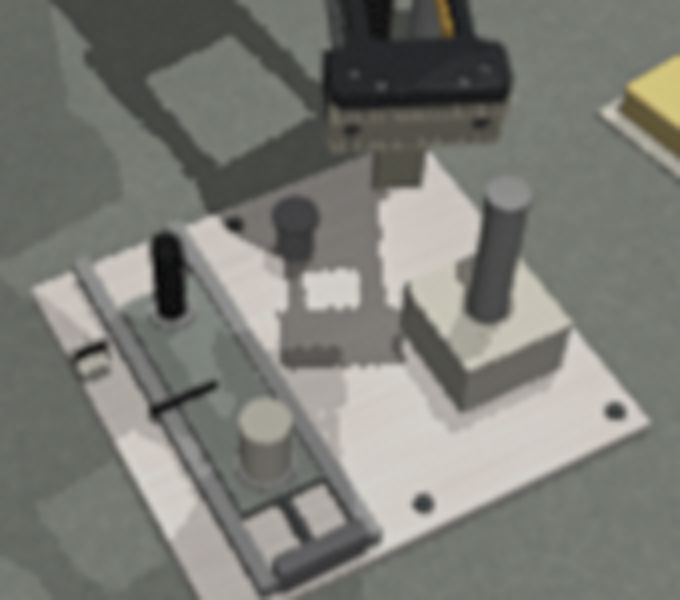

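The spindle stands in the block with its top at (508,192) in the scene crop, and the slide is still in. Next I'll measure the post, pointer and mark from above with the wrist camera.

{"api": "play_rows", "payload": {
  "commands": [
    {"offset":[-0.044,0.011,0],"twist":0},
    {"offset":[-0.044,0.011,0],"twist":0},
    {"offset":[-0.044,0.011,0],"twist":0},
    {"offset":[-0.044,0.01,0],"twist":0},
    {"offset":[0,0,0],"twist":-8.1}
  ]
}}

```text
time: 11.0
tool_pos: [526.9, -116.1, 394.4]
tcp_rot: [-3.142, 0.001, 1.098]
contact_force: [-0.2, 1.5, 0.3]
grip_width: 91.9
```

{"api": "play_rows", "payload": {
  "commands": [
    {"offset":[0,0,0],"twist":-8.1},
    {"offset":[0,0,0],"twist":-8.1},
    {"offset":[0,0,0],"twist":0},
    {"offset":[0,0,0],"twist":0}
  ]
}}

```text
time: 11.4
tool_pos: [528.2, -112.0, 394.4]
tcp_rot: [-3.141, -0.0, 1.381]
contact_force: [-0.4, -0.8, 1.4]
grip_width: 91.7
```

```bash
python3 - <<'E'
from h import *
np.set_printoptions(precision=2,suppress=True)
o=status.get_obs();print(o['time'],o['tool_pos'],o['tcp_rot'],o['grip_width'],o['joint_positions'])
im=viewer.capture('wrist');cv2.imwrite('pics/w7.png',im[:,:,::-1])
c=cam('wrist',o)
for P in ([504,-20,93],[557,-72,32],[498.5,-85,32]): print(w2px(c,P))
E
```

```text
11.4 [ 528.18 -111.97  394.45] [-3.14 -0.    1.38] 91.73421868648684 [-0.35  0.38  1.5   0.    1.26 -0.16]
[226.19  87.94]
[300.86 137.05]
[244.62 161.61]
```

View pics/w7.png

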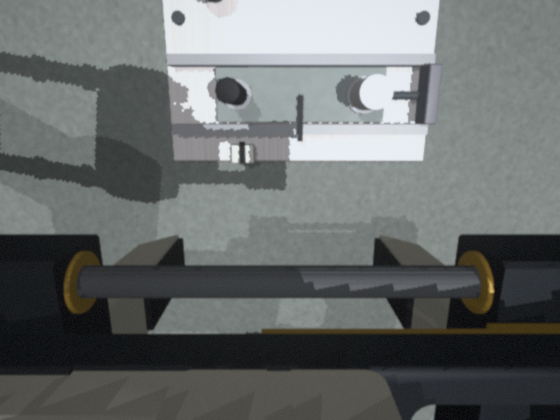

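Pointer at (299,95–140), mark fin at (242,145–163), and post top at about (225,92). I'll refine these in a crop.

```bash
python3 - <<'E'
from h import *
im=cv2.imread('pics/w7.png');cv2.imwrite('pics/w7c.png',cv2.resize(im[60:180,195:335],None,fx=5,fy=5,interpolation=cv2.INTER_CUBIC))
E
```

```text
(no output)
```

View pics/w7c.png

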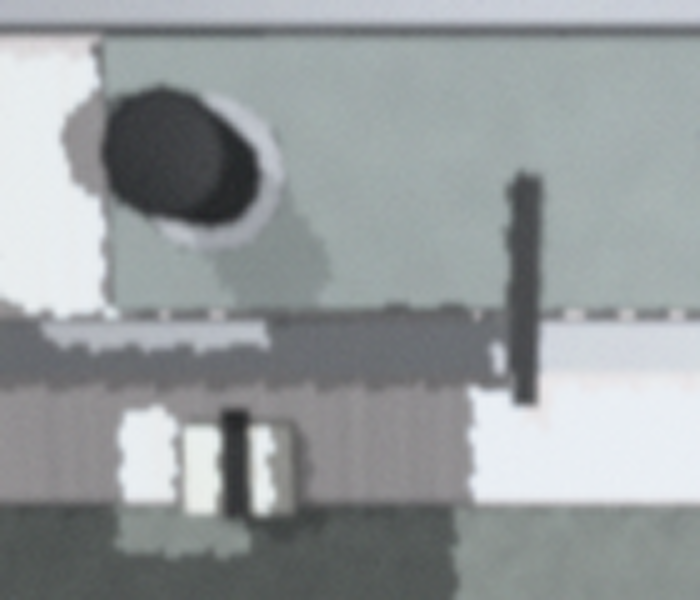

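```bash
python3 - <<'E'
from h import *
np.set_printoptions(precision=2,suppress=True)
o=status.get_obs();c=cam('wrist',o)
P=lambda x,y,z:px2w(c,195+(x-2)/5,60+(y-2)/5,z)
pt=P(526,400,32);mk=P(236,460,32);post=P(165,148,93)
a=px2w(c,168,57,20);b=px2w(c,436,57,20);print('rail tool y-x', totool(o,a),totool(o,b))
for n,q in (('ptr',pt),('mark',mk),('post',post)): print(n,q,totool(o,q))
d=b-a; d/=np.linalg.norm(d);print('yaw',np.arctan2(d[1],d[0]),'slide',(pt-mk)@d)
E
```

```text
rail tool y-x [ 118.48 -105.63  374.5 ] [118.6  148.37 374.45]
ptr [555.44 -74.27  32.  ] [ 42.21  19.81 362.47]
mark [497.74 -74.99  32.  ] [ 30.62 -36.72 362.48]
post [504.71 -21.18  93.  ] [ 84.77 -40.04 301.48]
yaw -0.1894506910825182 slide 56.52963129250754
```

{"api": "play_rows", "payload": {
  "commands": [
    {"offset":[0.043,-0.02,0],"twist":0},
    {"offset":[0.042,-0.02,0],"twist":0},
    {"offset":[0,0,0.04],"twist":0},
    {"offset":[0,0,0.04],"twist":0},
    {"offset":[0,0,0],"twist":0}
  ]
}}

```text
time: 11.95
tool_pos: [502.7, -20.5, 310.7]
tcp_rot: [-3.132, 0.0, 1.383]
contact_force: [-0.8, 0.5, 1.1]
grip_width: 92.1
```

{"api": "play_rows", "payload": {
  "commands": [
    {"offset":[0,0,0],"twist":0},
    {"offset":[0,0,0],"twist":0}
  ]
}}

```text
time: 12.15
tool_pos: [505.0, -21.8, 316.6]
tcp_rot: [3.138, 0.0, 1.383]
contact_force: [0.1, -0.5, -0.0]
grip_width: 91.9
```

```bash
python3 - <<'E'
from h import *
np.set_printoptions(precision=2,suppress=True)
o=status.get_obs();print(o['time'],o['tool_pos'],o['tcp_rot'],totool(o,[504.7,-21.2,93]))
im=viewer.capture('wrist');cv2.imwrite('pics/w8.png',im[:,:,::-1])
c=cam('wrist',o);print(w2px(c,[504.7,-21.2,93]))
E
```

```text
12.15 [505.03 -21.77 316.61] [3.14 0.   1.38] [  0.51  -1.18 223.61]
[277.92 224.82]
```

View pics/w8.png

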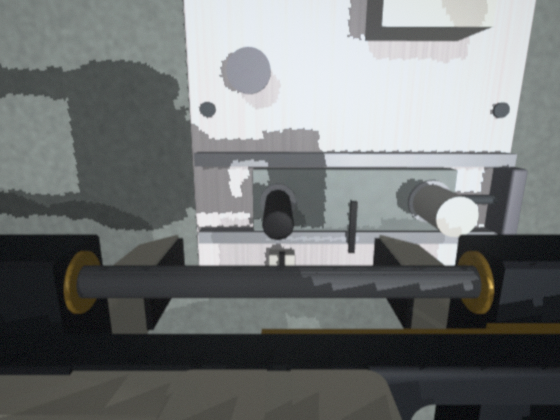

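The post top is at (278,224), as predicted and centred between the fingers. Descending 85 mm and closing.

{"api": "play_rows", "payload": {
  "commands": [
    {"offset":[0,0,0.03],"twist":0},
    {"offset":[0,0,0.03],"twist":0},
    {"offset":[0,0,0.015],"twist":0},
    {"offset":[0,0,0.01],"twist":0},
    {"offset":[0,0,0],"twist":0}
  ]
}}

```text
time: 12.7
tool_pos: [504.4, -21.7, 229.7]
tcp_rot: [-3.142, 0.0, 1.383]
contact_force: [0.8, -0.2, 0.5]
grip_width: 91.9
```

{"api": "play_rows", "payload": {
  "commands": [
    {"offset":[0,0,0],"twist":0},
    {"offset":[0,0,0],"twist":0},
    {"offset":[0,0,0],"twist":0},
    {"offset":[0,0,0],"twist":0},
    {"offset":[0,0,0],"twist":0}
  ],
  "jaw": 255
}}

```text
time: 13.2
tool_pos: [504.2, -21.5, 230.0]
tcp_rot: [3.141, 0.0, 1.384]
contact_force: [-0.7, 0.5, -0.8]
grip_width: 56.3
```

{"api": "play_rows", "payload": {
  "commands": [
    {"offset":[0,0,0],"twist":0},
    {"offset":[0,0,0],"twist":0},
    {"offset":[0,0,0],"twist":0},
    {"offset":[0,0,0],"twist":0},
    {"offset":[0,0,0],"twist":0}
  ]
}}

```text
time: 13.7
tool_pos: [504.6, -21.6, 229.7]
tcp_rot: [3.14, 0.0, 1.384]
contact_force: [3.5, 0.1, -2.4]
grip_width: 19.3
```

```bash
python3 - <<'E'
from h import *
np.set_printoptions(precision=2,suppress=True)
o=status.get_obs();print(o['time'],o['tool_pos'],o['tcp_rot'],o['contact_force'],o['grip_width'])
i=viewer.capture('scene');cv2.imwrite('pics/scene8.png',cv2.resize(i[150:300,220:390,::-1],None,fx=4,fy=4,interpolation=cv2.INTER_CUBIC))
E
```

```text
13.7 [504.59 -21.59 229.72] [3.14 0.   1.38] [ 3.53  0.14 -2.42] 19.31010050821062
```

View pics/scene8.png

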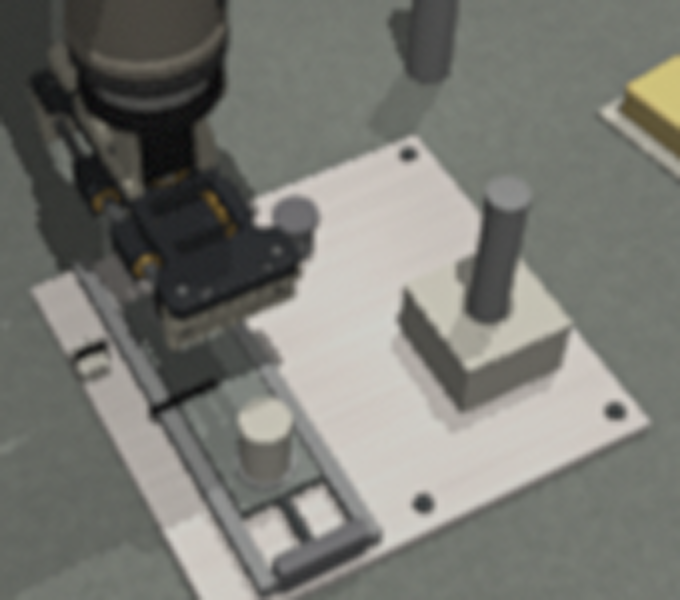

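{"api": "play_rows", "payload": {
  "commands": [
    {"offset":[0,-0.01,0],"twist":0},
    {"offset":[0,-0.01,0],"twist":0},
    {"offset":[0,-0.01,0],"twist":0},
    {"offset":[0,-0.01,0],"twist":0},
    {"offset":[0,-0.006,0],"twist":0}
  ]
}}

```text
time: 14.25
tool_pos: [459.6, -13.0, 229.7]
tcp_rot: [3.138, -0.0, 1.383]
contact_force: [9.3, 0.1, -9.8]
grip_width: 19.6
```

{"api": "play_rows", "payload": {
  "commands": [
    {"offset":[0,-0.005,0],"twist":0},
    {"offset":[0,-0.003,0],"twist":0},
    {"offset":[0,0,0],"twist":0},
    {"offset":[0,0,0],"twist":0}
  ]
}}

```text
time: 14.65
tool_pos: [452.4, -11.6, 229.7]
tcp_rot: [3.137, -0.0, 1.383]
contact_force: [9.1, -0.0, -9.0]
grip_width: 19.4
```

```bash
python3 - <<'E'
from h import *
np.set_printoptions(precision=2,suppress=True)
o=status.get_obs();print(o['time'],o['tool_pos'],o['tcp_rot'],o['contact_force'],o['grip_width'])
d=np.array([.982,-.188]); print('moved',(np.array([504.59,-21.59])-o['tool_pos'][:2])@d)
i=viewer.capture('scene');cv2.imwrite('pics/scene9.png',cv2.resize(i[200:300,220:320,::-1],None,fx=6,fy=6,interpolation=cv2.INTER_CUBIC))
i=viewer.capture('wrist');cv2.imwrite('pics/w9.png',i[:,:,::-1])
s=cam('scene');t=cam('top')
print('spindle top', px2w(s,220+(508-1.5)/4,150+(192-1.5)/4,152), 'vs 632.5,112; if 5 high', px2w(s,220+(508-1.5)/4,150+(192-1.5)/4,157))
E
```

```text
14.65 [452.37 -11.59 229.72] [ 3.14 -0.    1.38] [ 9.1  -0.04 -8.96] 19.417970154333606
moved 53.158889170693
spindle top [632.37 112.87 152.  ] vs 632.5,112; if 5 high [635.17 109.27 157.  ]
```

View pics/scene9.png

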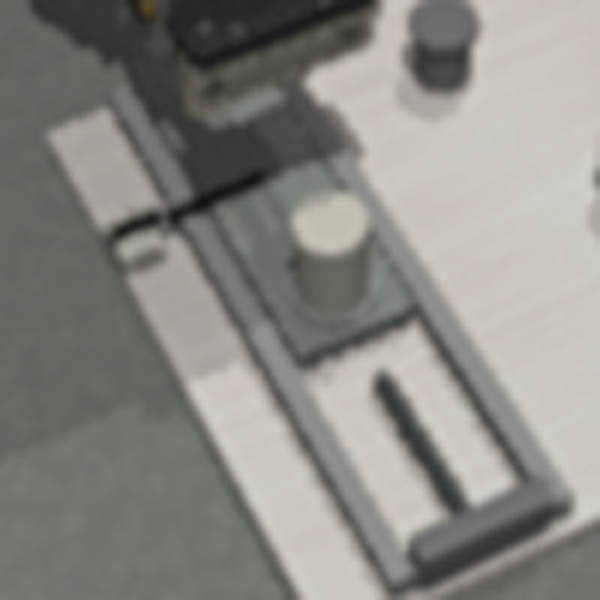

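View pics/w9.png

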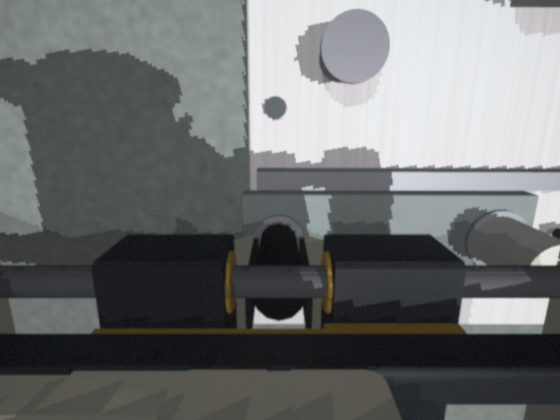

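```bash
python3 - <<'E'
from h import *
s=cam('scene')
d=np.array([.982,-.188])
for q in [(262,178),(215,197),(172,215),(158,220),(137,227),(115,236)]:
    P=px2w(s,220+(q[0]-2.5)/6,200+(q[1]-2.5)/6,32)[:2]; print(q,P,P@d)
E
```

```text
(262, 178) [512.8139118  -25.07300039] 508.2969854649607
(215, 197) [508.69588964 -45.0478214 ] 508.00835404773693
(172, 215) [505.21697175 -63.27591915] 508.0189390605581
(158, 220) [503.75382503 -68.92655207] 507.6444479656462
(137, 227) [501.37086498 -77.2316589 ] 506.86574128283684
(115, 236) [499.54285888 -86.34013522] 506.78303283939687
```

The scene view puts the pointer about 1.1 mm short of the mark; the TCP travel says about 3.3 mm short. I'll pull another 2 mm.

{"api": "play_rows", "payload": {
  "commands": [
    {"offset":[0,-0.001,0],"twist":0},
    {"offset":[0,-0.001,0],"twist":0},
    {"offset":[0,0,0],"twist":0},
    {"offset":[0,0,0],"twist":0},
    {"offset":[0,0,0],"twist":0}
  ]
}}

```text
time: 15.25
tool_pos: [450.5, -11.2, 229.7]
tcp_rot: [3.137, -0.0, 1.383]
contact_force: [8.9, -0.1, -9.5]
grip_width: 19.5
```

{"api": "play_rows", "payload": {
  "commands": [
    {"offset":[0,0,0],"twist":0},
    {"offset":[0,0,0],"twist":0},
    {"offset":[0,0,0],"twist":0}
  ]
}}

```text
time: 15.55
tool_pos: [450.6, -11.3, 229.7]
tcp_rot: [3.137, -0.0, 1.383]
contact_force: [8.5, -0.2, -10.0]
grip_width: 19.5
```

```bash
python3 - <<'E'
from h import *
np.set_printoptions(precision=2,suppress=True)
o=status.get_obs();print(o['time'],o['tool_pos'],o['contact_force'],o['grip_width'])
d=np.array([.982,-.188]); print('moved',(np.array([504.59,-21.59])-o['tool_pos'][:2])@d)
i=viewer.capture('scene');cv2.imwrite('pics/scene10.png',cv2.resize(i[215:255,225:275,::-1],None,fx=12,fy=12,interpolation=cv2.INTER_CUBIC))
cv2.imwrite('pics/scene10f.png',i[:,:,::-1])
E
```

```text
15.55 [450.58 -11.25 229.74] [ 8.52 -0.18 -9.99] 19.454939447959216
moved 54.98503531022325
```

View pics/scene10.png

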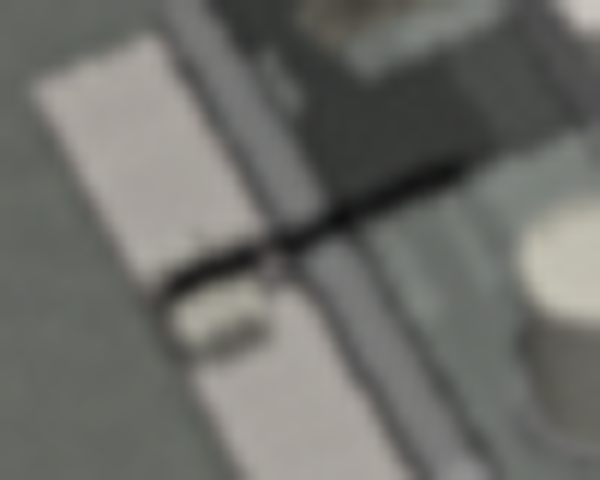

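View pics/scene10f.png

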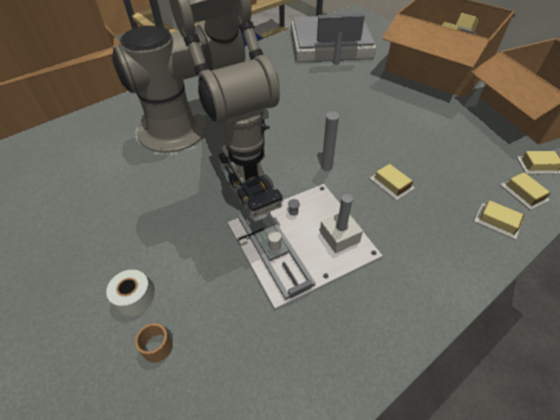

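Pointer and fin form one straight line from (450,170) to (170,285) in the crop. The spindle is still standing in the socket and the other things on the bench have not moved. Handing in.

```bash
python3 -c "
from plant import ticket
print(ticket.close_job())"
```

```text
the job is handed in; nothing more can be done
None
```

The spindle is standing in the socket, released. I then gripped the black post and pulled the slide to the mark, and the job was handed in at about 15.6 s with the post still held. It returned no verdict.

- **Spindle:** I used the smaller of the two grey bars. After release, its top in the scene view fell at (632.4, 112.9), taking the fully-down height of 152 mm. The socket mouth measures about (632.5, 112), so it is in place to about 1 mm.
- **Slide:** The last crop shows the pointer and fin in one straight line. The two measurements disagree by about 2 mm: the scene view gives the pointer about 1 mm past the mark, and the arm's travel (55.0 of 56.5 mm) puts it about 1.5 mm short. Both are within the 5 mm allowed.
- **Grip:** The arm felt a steady spring pull of about 8.5 N with the jaws 19.5 mm apart on the post.
- **Other things:** The mark flag, label roll, cheese pack and empty core looked unmoved in the last scene picture. I judged this by eye and did not measure it.

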